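Switch the desk on in order with its push-button pucks

ROBOT

A 6-joint arm with a two-finger parallel gripper is mounted at the origin on a cart in front of the work surface, level with it; the furniture and walls round the work are solid. World frame = base frame: x ahead of the robot, y to its left, z up, the work surface at z = 0. Lengths are in m, angles in degrees, forces in N, time in s.
With the tool pointing down it reaches from about 0.35 to 0.875 m from the base axis. Payload 4.2 kg.
Tool frame: the origin (TCP) lies on the front face of the gripper's body, between the roots of the fingers; the fingertips stand finger_overhang ahead of it and the grasp point (between the pads) lies 51 mm ahead of it (finger_overhang is the distance from the TCP to the fingertips, in m); z points along the fingers, y is the line along which they close (so a half turn about z gives the same grasp; the last joint's range is limited). The gripper opens to 87 mm and grips with 3 to 60 N. Pads are 19 mm wide; open, the fingers measure 117 mm over their backs; the gripper's body (75 mm by 190 mm) begins 51 mm behind the grasp point.
Start: joints at [-49.87, 22.042, 0.453, 0, -68.411, -14.817], TCP at [0.267, -0.565, 0.292] pointing down, gripper open.
Joint ranges: [-179.83, 179.83], [-69.29, 118.12], [-61.27, 80.66], [-181.25, 117.63], [-171.15, -9.14], [-177.46, 177.46]. Speed limits (degrees/s): [159.86, 159.86, 180, 180, 180, 180].

INTERFACE

Orientations are given as a 3x3 rotation matrix whose columns are the frame's x, y, z axes.
In Python, from station import sense, capture, camera_model, finish_job, finger_overhang gives the robot as it stands. The module is installed in compiled form; this text tells all that it offers.
- The arm moves only by the tool jog_arm, never from a script. Its argument "rows" is a list that holds one entry, the list of rows, each a list of 4 numbers: the shift along the tool's x, y, z in m, then the turn about the tool's z in rad. A call has 1 to 20 rows; each row shifts and turns the commanded pose from where the row before left it, along the tool's axes as they then stand; what a row does not reach is not made up. A row lasts 1/8 s, in which the tool goes at most 62.5 mm and 10.7 degrees, less where a joint would pass 70% of its speed; a pose out of reach is approached as far as the arm can. A call is refused whole if a number of a shift passes 0.0625 or a number of a turn 0.188, either way. A call with a gripper value outside its range is refused whole. "claw" is the opening, from 0 (shut) to 1 (fully open), set as the call begins (left out, the last holds). The fingers move at their own pace and stop on an object; the grip force is fixed at half the most. Time passes only in rows, so rows that do not move let the fingers close. It gives the time, the measured TCP pose, the force, the opening and the grip force at its end, in the units of the state.
- sense(): the state, without advancing time (a new reading comes with each control period).
- capture(name): name is "side" or "top" or "wrist"; returns the picture (420x560x3 uint8, red, green, blue); there is no depth.
- camera_model(name): a dict with "fovy" (degrees; the focal length in pixels is half the picture's height over the tangent of half this angle, whatever the lens; pixels are square), "cx", "cy" (the principal point, pixels), "eye" and "rotation" of the camera in the world. Camera axes: x right, y down, z forward; pixel columns grow to the right and rows downward; lengths in m; the calibration is good to about 2 mm. The wrist camera is an equidistant fisheye: a pixel r from the principal point sees the ray r / f radians off the axis. A picture is of the moment at which its call begins: read the wrist's pose just before it. camera_model takes no time and is no camera call; for the wrist camera it gives the pose at the moment of the call.
- finish_job(): hands the job in; it is judged then, once.
The state is a dict: "time_s": time; "joints": joint angles; "joint_velocities": joint speeds; "effort": joint torques, N m; "tcp_pos": TCP position; "ee_rot": TCP orientation; "wrist_force": force on the tool from outside, world axes, zero at the start; "moment": the same for the moment, N m; "gripper_width": opening from 0.0 (shut) to 1.0 (fully open); "gripper_force": force on a finger pad.
Only numpy, scipy, OpenCV 4.12 (cv2) and the standard library are available. Lean on these libraries where they do the work, as an engineer would, in place of code of your own. Each camera call takes 0.05 s, during which the arm holds its last target. There are 200 camera calls.

TASK

Start up the desk with its wireless switch pucks: lightly press the yellow button down until it is fully in (it stays in), then the blue one, then the red one, and leave the green one out. Only press: do not lift, tip or shove any puck, and leave the other things on the desk where they are.

Things in the scene. Friction and masses are not known exactly. Their poses are not given: they have to be found in the camera images.
- yellow_switch: white round desk switch puck with a yellow push button, loose on the desk (0.36 kg, rubber foot): 72 mm across, housing 30 mm high; origin at the centre of its underside, z up
- yellow_top (a point): centre of the top face of the yellow button, on the puck's axis; the button is 40 mm across; when out its top is 45 mm above the desk, fully in 35 mm (5 mm above the housing); the point moves with the button
- yellow_button (a joint): how far the yellow button is pushed straight down, m: 0 out (start), 0.010 fully in, at a stop; the whole button sits on a rubber buffer that gives about 1 mm per 5 N and springs back; no return spring, it moves against about 2.5 N of friction and stays where it is left; counts as in beyond 0.006
- blue_switch: white round desk switch puck with a blue push button, loose on the desk (0.36 kg, rubber foot): 72 mm across, housing 30 mm high; origin at the centre of its underside, z up
- blue_top (a point): centre of the top face of the blue button, on the puck's axis; the button is 40 mm across; when out its top is 45 mm above the desk, fully in 35 mm (5 mm above the housing); the point moves with the button
- blue_button (a joint): how far the blue button is pushed straight down, m: 0 out (start), 0.010 fully in, at a stop; the whole button sits on a rubber buffer that gives about 1 mm per 5 N and springs back; no return spring, it moves against about 2.5 N of friction and stays where it is left; counts as in beyond 0.006
- red_switch: white round desk switch puck with a red push button, loose on the desk (0.36 kg, rubber foot): 72 mm across, housing 30 mm high; origin at the centre of its underside, z up
- red_top (a point): centre of the top face of the red button, on the puck's axis; the button is 40 mm across; when out its top is 45 mm above the desk, fully in 35 mm (5 mm above the housing); the point moves with the button
- red_button (a joint): how far the red button is pushed straight down, m: 0 out (start), 0.010 fully in, at a stop; the whole button sits on a rubber buffer that gives about 1 mm per 5 N and springs back; no return spring, it moves against about 2.5 N of friction and stays where it is left; counts as in beyond 0.006
- green_switch: white round desk switch puck with a green push button, loose on the desk (0.36 kg, rubber foot): 72 mm across, housing 30 mm high; origin at the centre of its underside, z up
- green_top (a point): centre of the top face of the green button, on the puck's axis; the button is 40 mm across; when out its top is 45 mm above the desk, fully in 35 mm (5 mm above the housing); the point moves with the button
- green_button (a joint): how far the green button is pushed straight down, m: 0 out (start), 0.010 fully in, at a stop; the whole button sits on a rubber buffer that gives about 1 mm per 5 N and springs back; no return spring, it moves against about 2.5 N of friction and stays where it is left; counts as in beyond 0.006
- stapler: pink stapler, 34x124x42 mm, bystander; origin under its centre
- tape_roll: roll of brown packing tape lying flat, 93 mm across, 48 mm high, bystander; origin under its centre
- mouse: white computer mouse, 112x62x38 mm, bystander; origin under its centre
- usb_stick: dark grey USB stick, 53x18x8 mm, bystander; origin under its centre
Not all that is in view belongs to the job. What is shaped like the yellow_switch but orange or pink is not meant.

How it is judged:
By the outcome, as a careful person would: the job done as asked, in the order asked, and still so for the second after the job is handed in, with the robot touching nothing.
It also fails if it takes over 43 s, if anything falls off the work surface, if the arm or the gripper's body presses on something with over 40 N, if the wrist force passes 120 N, or if a joint passes its speed limit or range.

## Working session

There is one attempt and no reset: what is moved stays moved. The work goes in short steps, Python scripts to look and compute and a tool call to move; the robot and the scene stay as the last step left them, time stands still between calls to the robot, and variables do not carry over. Pictures are saved under pics/ and viewed, at most 10 in all, crops included, and the job is handed in when it is done.

Besides the shell and the picture viewer there is one more tool, called as a command line: name --argument value ..., lists and objects as JSON in quotes. jog_arm: Moves the arm, as the interface text tells. Its arguments: {"type":"object","properties":{"rows":{"type":"array"},"claw":{"type":"number"}},"required":["rows"]}

```bash
mkdir -p pics; cat > h.py <<'E'
import numpy as np,cv2
from station import *
def ray(cm,u,v):
    f=210/np.tan(np.radians(cm['fovy'])/2)
    d=np.array([(u-cm['cx'])/f,(v-cm['cy'])/f,1.]);return np.array(cm['eye']),np.array(cm['rotation'])@d
def plane(cm,u,v,z):
    e,d=ray(cm,u,v);return e+d*(z-e[2])/d[2]
def save(n,im):cv2.imwrite('pics/'+n+'.png',im[:,:,::-1])
E
python3 - <<'E'
from h import *
s=sense();print({k:np.round(s[k],3).tolist() for k in s},finger_overhang)
for n in('top','side'):
    im=capture(n);np.save(n+'.npy',im);save(n+'0',im);print(camera_model(n))
E
```

```text
{'time_s': 0.0, 'joints': [-49.871, 22.091, 0.378, -0.029, -68.411, -14.814], 'joint_velocities': [0.01, 0.025, -0.023, -0.022, -0.008, -0.031], 'effort': [0.0, -39.067, 18.741, 4.22, 0.011, -0.0], 'tcp_pos': [0.267, -0.565, 0.291], 'ee_rot': [[-0.904, -0.427, -0.001], [-0.427, 0.904, 0.002], [0.0, 0.002, -1.0]], 'wrist_force': [0.141, 0.734, 0.723], 'moment': [-0.028, 0.003, -0.04], 'gripper_force': 0.0, 'gripper_width': 1.001} 0.0697
{'fovy': 45.63529490761907, 'cx': 278.0888497573755, 'cy': 209.46229578797178, 'eye': array([0.39548505, 0.09475056, 1.54368198]), 'rotation': array([[ 0.00680907, -0.99534596,  0.09612521],
       [-0.99984384, -0.00520903,  0.01688645],
       [-0.01630714, -0.09622518, -0.995226  ]])}
{'fovy': 46.146634831947935, 'cx': 275.16351038341566, 'cy': 216.67695719281355, 'eye': array([0.48730091, 1.19343015, 0.8206886 ]), 'rotation': array([[-0.99733091, -0.05418528,  0.04893878],
       [-0.07137319,  0.58220908, -0.80990027],
       [ 0.01539207, -0.8112315 , -0.58452249]])}
```

View pics/top0.png

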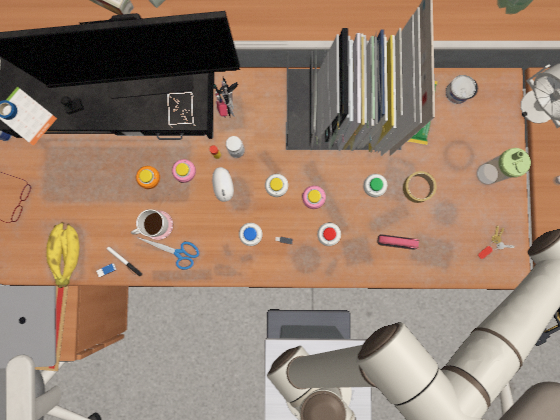

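View pics/side0.png

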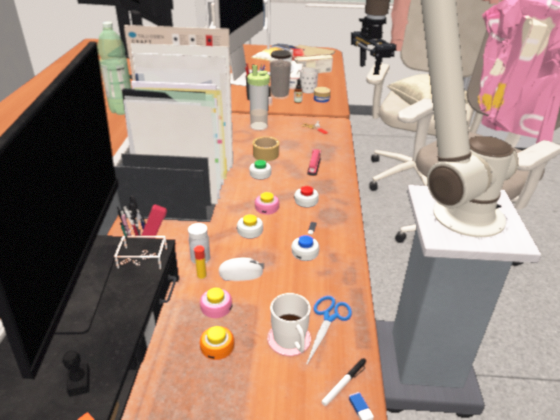

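Yellow-button pucks in the top view: (147,177) has an orange housing, (184,170) pink, (314,197) pink and (277,184) white. Only the white one fits. Blue is at (251,234), red at (330,233) and green at (376,184). In the side view, yellow is at (250,222), blue at (306,244) and red at (307,192). I'll measure these and confirm with a crop.

```bash
python3 - <<'E'
from h import *
seeds={'top':{'y':(277,184),'b':(251,234),'r':(330,233),'g':(376,184)},'side':{'y':(250,221),'b':(306,242),'r':(307,191),'g':(260,166)}}
hue={'y':(20,35),'b':(100,125),'r':(174,6),'g':(50,85)}
R={}
for n in seeds:
    im=np.load(n+'.npy');cm=camera_model(n);h=cv2.cvtColor(im,cv2.COLOR_RGB2HSV)
    for k,(u,v) in seeds[n].items():
        a,b=hue[k];H=h[...,0];m=((H>=a)&(H<=b) if a<b else (H>=a)|(H<=b))&(h[...,1]>150)&(h[...,2]>70)
        w=np.zeros_like(m);w[v-12:v+13,u-14:u+15]=1
        q,l,st,c=cv2.connectedComponentsWithStats((m&w).astype(np.uint8));i=1+np.argmax(st[1:,4])
        p=plane(cm,*c[i],.045 if n=='top' else .042);R[n,k]=ray(cm,*c[i])
        print(n,k,c[i].round(1),st[i,2:],p.round(4))
for k in 'ybrg':
    (e1,d1),(e2,d2)=R['top',k],R['side',k]
    t=np.linalg.lstsq(np.c_[d1,-d2],e2-e1,rcond=None)[0];a=e1+d1*t[0];b=e2+d2*t[1]
    print(k,((a+b)/2).round(4),'gap',np.linalg.norm(a-b).round(4))
im=np.load('top.npy');save('crop',cv2.resize(im[150:260,205:405],None,fx=4,fy=4,interpolation=cv2.INTER_CUBIC))
E
```

```text
top y [275.8 183.9] [ 12  13 117] [0.6182 0.1275 0.045 ]
top b [249.5 233.5] [ 12  12 117] [0.4671 0.2056 0.045 ]
top r [329.2 233.5] [ 13  12 118] [ 0.4687 -0.0335  0.045 ]
top g [375.5 183.8] [ 12  12 105] [ 0.6197 -0.1739  0.045 ]
side y [249.6 219.6] [ 12  11 115] [0.6196 0.134  0.042 ]
side b [305.2 241.3] [ 13  11 115] [0.4691 0.214  0.042 ]
side r [306.5 189.9] [12  9 94] [ 0.4707 -0.0279  0.042 ]
side g [260.1 163.9] [ 9  7 56] [ 0.6206 -0.1663  0.042 ]
y [0.6199 0.1277 0.0373] gap 0.0011
b [0.4682 0.2062 0.0358] gap 0.0014
r [ 0.4698 -0.0341  0.0379] gap 0.0017
g [ 0.6212 -0.1753  0.0368] gap 0.0006
```

View pics/crop.png

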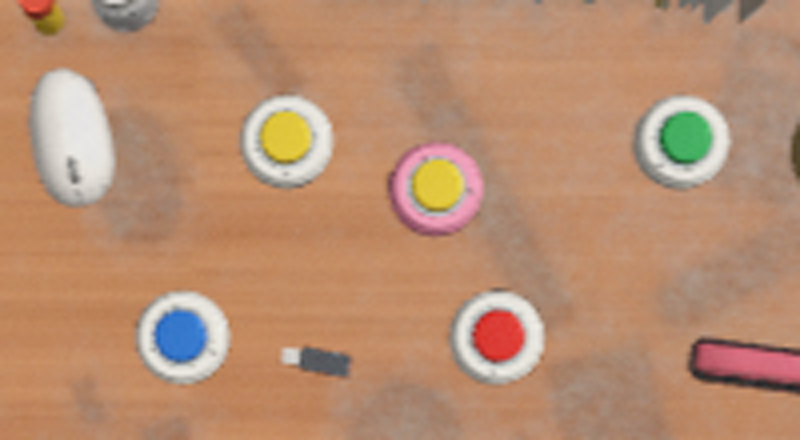

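The crop confirms it: the white housing with the yellow button is at crop (287,138), blue at (181,335) and red at (498,335). The pink-housed decoy is at (437,187). Triangulated heights come out about 8 mm low, while in x/y the views agree to a few mm, so I'll check with the wrist camera above the puck. I'll square the tool, shut the gripper and go above yellow.

jog_arm --rows '[[[0,0,0,0.147],[0,0,0,0.147],[0,0,0,0.147],[-0.022,0.0434,0,0],[-0.022,0.0434,0,0],[-0.022,0.0434,0,0],[-0.022,0.0434,0,0],[-0.022,0.0434,0,0],[-0.022,0.0434,0,0],[-0.022,0.0434,0,0],[-0.022,0.0434,0,0],[-0.022,0.0434,0,0],[-0.022,0.0434,0,0],[-0.022,0.0434,0,0],[-0.022,0.0434,0,0],[-0.022,0.0434,0,0],[-0.022,0.0434,0,0],[-0.022,0.0434,0,0],[-0.022,0.0434,0,0]]]' --claw 0

```text
time_s: 2.48
tcp_pos: [0.619, 0.1312, 0.2917]
ee_rot: [[-1.0, -0.001, -0.001], [-0.001, 1.0, -0.0], [0.001, -0.0, -1.0]]
wrist_force: [0.1, 0.2, -0.3]
gripper_width: 0.005
gripper_force: 0.0
```

jog_arm --rows '[[[0,0,0.04,0],[0,0,0.04,0],[0,0,0,0],[0,0,0,0]]]'

```text
time_s: 2.98
tcp_pos: [0.6195, 0.1298, 0.2137]
ee_rot: [[-1.0, -0.001, 0.002], [-0.001, 1.0, 0.0], [-0.002, 0.0, -1.0]]
wrist_force: [0.2, -0.3, -0.1]
gripper_width: 0.005
gripper_force: 0.0
```

```bash
cat >> h.py <<'E'
hue={'y':(20,35),'b':(100,125),'r':(174,6),'g':(50,85)}
def wrist(k,guess,z,name):
    cm=camera_model('wrist');im=capture('wrist');save(name,im)
    f=210/np.tan(np.radians(cm['fovy'])/2);R=np.array(cm['rotation']);e=np.array(cm['eye'])
    h=cv2.cvtColor(im,cv2.COLOR_RGB2HSV);a,b=hue[k];H=h[...,0]
    m=((H>=a)&(H<=b) if a<b else (H>=a)|(H<=b))&(h[...,1]>150)&(h[...,2]>70)
    q,l,st,c=cv2.connectedComponentsWithStats(m.astype(np.uint8))
    for i in range(1,q):
        if st[i,4]<60: continue
        ys,xs=np.where(l==i);dx,dy=xs-cm['cx'],ys-cm['cy'];r=np.hypot(dx,dy)+1e-9;t=r/f
        d=R@np.array([np.sin(t)*dx/r,np.sin(t)*dy/r,np.cos(t)])
        P=e[:,None]+d*(z-e[2])/d[2]
        (x,y),rad=cv2.minEnclosingCircle((P[:2].T*1000).astype(np.float32))
        if np.hypot(x/1e3-guess[0],y/1e3-guess[1])<.05: print(k,c[i].round(),st[i].tolist(),'centre mm',round(x,1),round(y,1),'rad',round(rad,1),'mean',P[:2].mean(1).round(4))
    s=sense();print(s['tcp_pos'],s['ee_rot'].round(3).tolist(),s['wrist_force'],s['time_s'],'eye',e)
E
python3 -c "
from h import *
wrist('y',(.619,.129),.045,'wy')"
```

```text
y [279. 204.] [256, 182, 46, 46, 1611] centre mm 617.7 127.7 rad 19.7 mean [0.6176 0.1278]
[0.61974507 0.12988611 0.21440155] [[-1.0, -0.001, 0.004], [-0.001, 1.0, 0.001], [-0.004, 0.001, -1.0]] [-0.14349771  0.54139376  1.1479344 ] 3.025 eye [0.5500803  0.12915154 0.30593587]
```

View pics/wy.png

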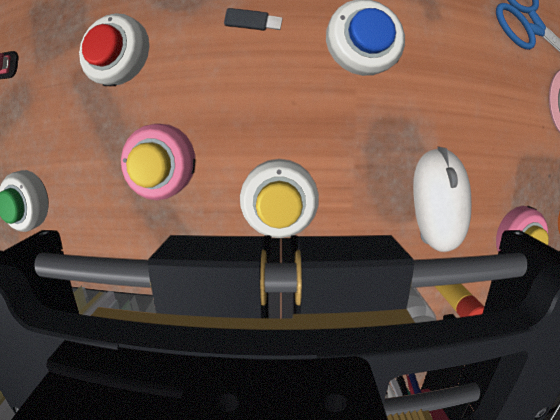

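The white yellow-button puck is at pixel (279,204), directly ahead of the fingers. Its measured radius of 19.7 mm matches the 20 mm given, and its centre (0.6177, 0.1277) agrees with the top view.

jog_arm --rows '[[[0.002,-0.002,0.03,0],[0,0,0.03,0],[0,0,0.02,0],[0,0,0.008,0],[0,0,0,0],[0,0,0,0]]]'

```text
time_s: 3.78
tcp_pos: [0.6175, 0.128, 0.1258]
ee_rot: [[-1.0, -0.001, 0.003], [-0.001, 1.0, 0.001], [-0.003, 0.001, -1.0]]
wrist_force: [-0.4, -0.4, 0.8]
gripper_width: 0.004
gripper_force: 0.0
```

jog_arm --rows '[[[0,0,0.002,0],[0,0,0.002,0],[0,0,0.002,0],[0,0,0.002,0],[0,0,0.002,0],[0,0,0.002,0],[0,0,0,0],[0,0,0,0]]]'

```text
time_s: 4.78
tcp_pos: [0.6167, 0.1277, 0.1123]
ee_rot: [[-1.0, -0.001, 0.0], [-0.001, 1.0, 0.0], [-0.0, 0.0, -1.0]]
wrist_force: [-0.4, 0.2, 1.5]
gripper_width: 0.003
gripper_force: 0.9
```

jog_arm --rows '[[[0,0,0.0015,0],[0,0,0.0015,0],[0,0,0.0015,0],[0,0,0.001,0],[0,0,0.001,0],[0,0,0,0],[0,0,0,0]]]'

```text
time_s: 5.65
tcp_pos: [0.6167, 0.1277, 0.1057]
ee_rot: [[-1.0, -0.001, -0.0], [-0.001, 1.0, -0.0], [0.0, -0.0, -1.0]]
wrist_force: [-0.2, 0.0, 2.0]
gripper_width: 0.006
gripper_force: 0.9
```

jog_arm --rows '[[[0,0,0.001,0],[0,0,0.001,0],[0,0,0,0],[0,0,0,0]]]'

```text
time_s: 6.15
tcp_pos: [0.6167, 0.1277, 0.104]
ee_rot: [[-1.0, -0.001, 0.0], [-0.001, 1.0, 0.0], [-0.0, 0.0, -1.0]]
wrist_force: [-2.2, -0.9, 4.9]
gripper_width: 0.006
gripper_force: 2.4
```

jog_arm --rows '[[[0,0,0.001,0],[0,0,0,0],[0,0,0,0]]]'

```text
time_s: 6.52
tcp_pos: [0.6167, 0.1277, 0.1035]
ee_rot: [[-1.0, -0.001, 0.0], [-0.001, 1.0, -0.0], [-0.0, -0.0, -1.0]]
wrist_force: [-3.1, -1.0, 6.0]
gripper_width: 0.005
gripper_force: 3.6
```

jog_arm --rows '[[[0,0,-0.004,0],[0,0,-0.02,0],[0,0,-0.03,0],[0.019,0.01,-0.03,0],[0.05,0.025,0,0],[0.05,0.025,0,0],[0.03,0.02,0,0],[0,0,0,0],[0,0,0,0]]]'

```text
time_s: 7.65
tcp_pos: [0.4681, 0.2078, 0.1866]
ee_rot: [[-1.0, -0.001, 0.0], [-0.001, 1.0, 0.0], [-0.0, 0.0, -1.0]]
wrist_force: [-0.2, 0.1, -0.2]
gripper_width: 0.006
gripper_force: 0.0
```

```bash
python3 -c "
from h import *
wrist('b',(.468,.206),.045,'wb')
save('top1',capture('top')[150:260,205:405].repeat(4,0).repeat(4,1))"
```

```text
b [279. 213.] [254, 187, 51, 51, 2019] centre mm 465.6 205.9 rad 20.0 mean [0.4654 0.2058]
[0.46831039 0.20751343 0.18652636] [[-1.0, -0.0, 0.0], [-0.0, 1.0, 0.0], [-0.0, 0.0, -1.0]] [ 0.59997705  0.84637346 -0.21065534] 7.7 eye [0.3987778  0.20713344 0.27896713]
```

View pics/wb.png

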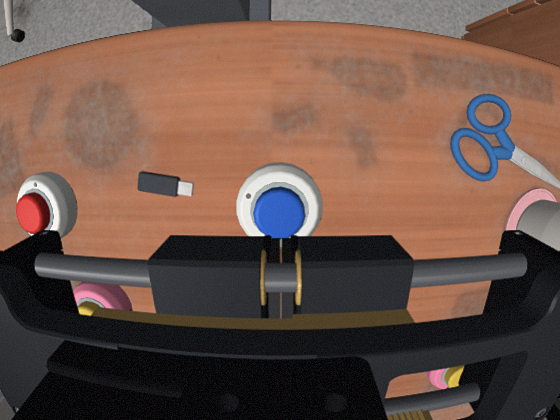

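Blue is at pixel (279,213), measured radius 20.0 mm. I'll shift 2 mm and press.

jog_arm --rows '[[[0.002,-0.002,0.03,0],[0,0,0.025,0],[0,0,0.01,0],[0,0,0.003,0],[0,0,0,0],[0,0,0.002,0],[0,0,0.002,0],[0,0,0.002,0],[0,0,0.002,0],[0,0,0.0015,0],[0,0,0.0015,0],[0,0,0.0015,0],[0,0,0,0],[0,0,0,0]]]'

```text
time_s: 9.5
tcp_pos: [0.4658, 0.2058, 0.1062]
ee_rot: [[-1.0, -0.001, 0.0], [-0.001, 1.0, 0.0], [-0.0, 0.0, -1.0]]
wrist_force: [-0.1, 1.6, 1.5]
gripper_width: 0.006
gripper_force: 0.8
```

jog_arm --rows '[[[0,0,0.001,0],[0,0,0.001,0],[0,0,0,0],[0,0,0,0]]]'

```text
time_s: 10.0
tcp_pos: [0.4658, 0.2058, 0.1044]
ee_rot: [[-1.0, -0.001, 0.0], [-0.001, 1.0, 0.0], [-0.0, 0.0, -1.0]]
wrist_force: [1.4, 1.5, 2.9]
gripper_width: 0.002
gripper_force: 1.4
```

jog_arm --rows '[[[0,0,0.001,0],[0,0,0,0],[0,0,0,0]]]'

```text
time_s: 10.38
tcp_pos: [0.4658, 0.2058, 0.1037]
ee_rot: [[-1.0, -0.001, 0.001], [-0.001, 1.0, 0.0], [-0.001, 0.0, -1.0]]
wrist_force: [-0.3, 1.2, 5.9]
gripper_width: 0.004
gripper_force: 3.0
```

jog_arm --rows '[[[0,0,-0.004,0],[0,0,-0.02,0],[0,0,-0.03,0],[0,-0.01,-0.03,0],[-0.002,-0.05,0,0],[0,-0.05,0,0],[0,-0.05,0,0],[0,-0.05,0,0],[0,-0.03,0,0],[0,0,0,0],[0,0,0,0]]]'

```text
time_s: 11.75
tcp_pos: [0.4673, -0.0342, 0.1868]
ee_rot: [[-1.0, -0.001, -0.001], [-0.001, 1.0, -0.0], [0.001, -0.0, -1.0]]
wrist_force: [0.6, 0.5, -0.2]
gripper_width: 0.006
gripper_force: 0.0
```

```bash
python3 -c "
from h import *
wrist('r',(.468,-.034),.045,'wr')
save('side1',cv2.resize(capture('side')[140:270,210:340],None,fx=4,fy=4,interpolation=cv2.INTER_CUBIC))"
```

```text
r [282. 215.] [257, 191, 50, 51, 1937] centre mm 467.2 -34.3 rad 19.8 mean [ 0.4663 -0.0341]
[ 0.46753733 -0.03384478  0.1869702 ] [[-1.0, -0.001, -0.001], [-0.001, 1.0, -0.0], [0.001, -0.0, -1.0]] [ 0.03448645  0.3751716  -0.24054242] 11.8 eye [ 0.39820047 -0.03480014  0.27930166]
```

View pics/side1.png

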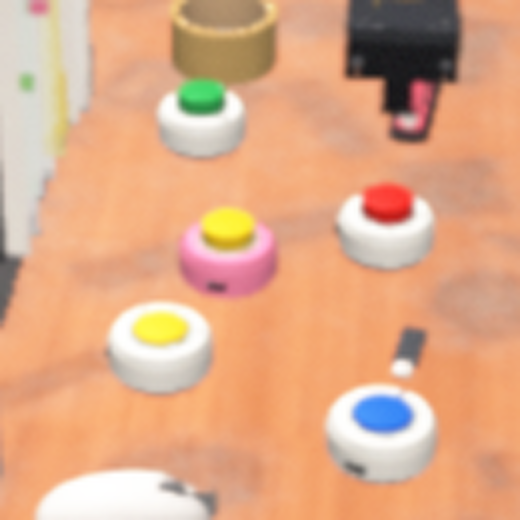

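The side view shows yellow (160,328) and blue (383,413) pressed in, and red (388,203) and green (202,97) still out. The tool is centred over red at (467,-34) mm, so I'll press it.

jog_arm --rows '[[[0,0,0.03,0],[0,0,0.025,0],[0,0,0.01,0],[0,0,0.003,0],[0,0,0,0],[0,0,0.002,0],[0,0,0.002,0],[0,0,0.002,0],[0,0,0.002,0],[0,0,0.0015,0],[0,0,0.0015,0],[0,0,0.0015,0],[0,0,0,0],[0,0,0,0]]]'

```text
time_s: 13.6
tcp_pos: [0.468, -0.0344, 0.1068]
ee_rot: [[-1.0, -0.001, 0.0], [-0.001, 1.0, 0.0], [-0.0, 0.0, -1.0]]
wrist_force: [1.5, 0.3, 1.9]
gripper_width: 0.009
gripper_force: 0.8
```

jog_arm --rows '[[[0,0,0.001,0],[0,0,0.001,0],[0,0,0,0],[0,0,0,0]]]'

```text
time_s: 14.1
tcp_pos: [0.468, -0.0344, 0.1048]
ee_rot: [[-1.0, -0.001, 0.0], [-0.001, 1.0, 0.0], [-0.0, 0.0, -1.0]]
wrist_force: [0.1, -0.3, 0.7]
gripper_width: 0.007
gripper_force: 1.0
```

jog_arm --rows '[[[0,0,0.001,0],[0,0,0.0005,0],[0,0,0,0],[0,0,0,0]]]'

```text
time_s: 14.6
tcp_pos: [0.468, -0.0344, 0.1037]
ee_rot: [[-1.0, -0.001, 0.001], [-0.001, 1.0, -0.0], [-0.001, -0.0, -1.0]]
wrist_force: [0.8, 0.5, 5.5]
gripper_width: 0.007
gripper_force: 3.0
```

jog_arm --rows '[[[0,0,-0.004,0],[0,0,-0.02,0],[0,0,-0.03,0],[0,0,-0.05,0],[0,0,-0.05,0],[0,-0.05,0,0],[0,-0.05,0,0],[0,-0.05,0,0],[0,-0.05,0,0],[0,0,0,0],[0,0,0,0]]]'

```text
time_s: 15.98
tcp_pos: [0.4671, -0.2342, 0.2564]
ee_rot: [[-1.0, 0.0, -0.002], [0.0, 1.0, 0.001], [0.002, 0.001, -1.0]]
wrist_force: [-0.4, -0.0, -0.4]
gripper_width: 0.007
gripper_force: 0.0
```

```bash
python3 -c "
from h import *
a=capture('side')
save('end',cv2.resize(a[140:270,210:340],None,fx=4,fy=4,interpolation=cv2.INTER_CUBIC))
b=capture('top')
for n,i in(('side',a),('top',b)):
    o=np.load(n+'.npy');cm=camera_model(n)
    S={'top':{'y':(277,184),'b':(251,234),'r':(330,233),'g':(376,184)},'side':{'y':(250,221),'b':(306,242),'r':(307,191),'g':(260,166)}}[n]
    for k,(u,v) in S.items():
        r=[]
        for im in(o,i):
            h=cv2.cvtColor(im,cv2.COLOR_RGB2HSV)[v-20:v+21,u-20:u+21]
            m=((h[...,1]<60)&(h[...,2]>130));ys,xs=np.where(m);r.append((round(xs.mean(),1),round(ys.mean(),1),len(xs)))
        print(n,k,r)
"
```

```text
side y [(np.float64(20.4), np.float64(26.3), 364), (np.float64(20.3), np.float64(25.4), 400)]
side b [(np.float64(19.2), np.float64(27.1), 407), (np.float64(19.3), np.float64(26.1), 445)]
side r [(np.float64(18.9), np.float64(27.5), 293), (np.float64(18.9), np.float64(26.9), 309)]
side g [(np.float64(19.9), np.float64(25.3), 251), (np.float64(19.9), np.float64(25.3), 251)]
top y [(np.float64(19.3), np.float64(21.1), 280), (np.float64(19.4), np.float64(21.0), 288)]
top b [(np.float64(19.5), np.float64(20.1), 285), (np.float64(19.4), np.float64(20.0), 291)]
top r [(np.float64(18.8), np.float64(21.2), 299), (np.float64(23.6), np.float64(17.1), 419)]
top g [(np.float64(20.5), np.float64(21.2), 312), (np.float64(18.3), np.float64(29.0), 708)]
```

View pics/end.png

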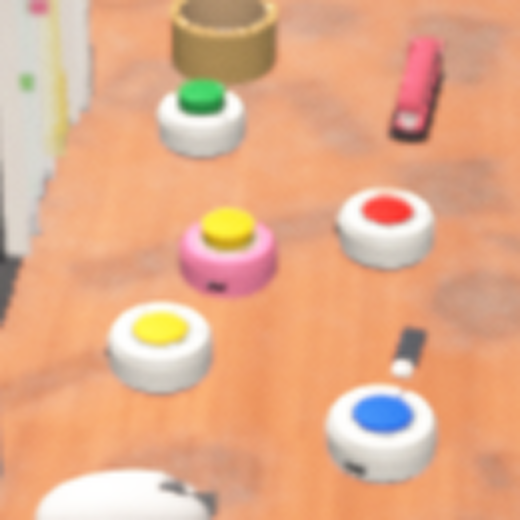

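The side view now shows red (387,210), blue (383,413) and yellow (160,328) all in, with green (202,97) out. The pucks haven't moved and the arm is clear.

```bash
python3 -c "
from station import *
print(finish_job())"
```

```text
the job is handed in; nothing more can be done
None
```

I pressed yellow, then blue, then red with about 6 N each and left green out; the last side view shows all three in and no puck moved, and the job was handed in at about 16 s.

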